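# Load the notched adapter sleeve on the collimation press

### The arm

A 7-joint arm with a two-finger parallel gripper is mounted at the origin on the work surface. World frame = base frame: x ahead of the robot, y to its left, z up, the work surface at z = 0. Lengths are in mm, angles in rad, forces in N, time in s.
With the tool pointing down it reaches from about 350 to 900 mm from the base axis. Payload 7.2 kg.
Tool frame: the origin (TCP) lies midway between the tips of the shut fingers; the grasp point (between the pads) lies 19 mm behind it (env.tcp_to_grasp is the distance from the TCP to the grasp point, in mm); z points along the fingers, y is the line along which they close (so a half turn about z gives the same grasp; the last joint's range is limited). The gripper opens to 85 mm and grips with 20 to 120 N. Pads are 22 mm wide; open, the fingers measure 114 mm over their backs; the gripper's body (76 mm by 85 mm) begins 54 mm behind the grasp point. The pads swing forward as they close: fully open they stand 13 mm farther back than shut.
Start: joints at [1.13, 0.411, -0.013, 1.596, 0.006, 1.134, -0.082], TCP at [227.629, -582.077, 231.297] pointing down, gripper open.
Joint ranges: [-2.95, 2.95], [-0.29, 1.99], [-1.47, 1.44], [0.14, 2.54], [-1.03, 4.17], [0.13, 1.85], [-2.86, 2.86]. Speed limits (rad/s): [2.39, 2.39, 3.01, 3.01, 3.14, 3.14, 3.14].

### API

Orientations are given as a rotation vector (axis times angle).
In Python, from workcell import env gives the robot as it stands.
- The arm moves only by the shell command python3 -m inch 'ROWS' [FORCE]. ROWS is JSON, a list of rows, each a list of 5 numbers: the shift along the tool's x, y, z scaled (see below), then the turn about the tool's z scaled (see below), then the opening, from 0 (shut) to 1 (fully open). In form: [[dx, dy, dz, spin, grip], ...]. A call has 1 to 8 rows; each row is the pose to reach, as a shift and turn from the pose commanded when the call began, along the tool's axes at that moment, turning the shorter way round; what a row does not reach only later rows make up. The controller multiplies each number of a shift by 0.15 m and each number of a turn by 360 degrees. A row lasts 1/10 s, in which the tool goes at most 50 mm and 8.59 degrees, less where a joint would pass 70% of its speed; a pose out of reach is approached as far as the arm can. A call with a number of a shift or a turn outside -1 to 1 is refused whole. A call with a gripper value outside its range is refused whole. The fingers move at their own pace and stop on an object; FORCE is the grip in N (left out, the last holds). Time passes only in rows, so rows that repeat a pose let the fingers close. It gives the time, the measured TCP pose, the force, the opening and the grip force at its end, in the units of the state.
- env.get_obs(): the state, without advancing time (a new reading comes with each control period).
- env.get_image(name): name is "scene" or "top"; returns a dict with "image" (384x512x3 uint8, red, green, blue), "K" (3x3 intrinsics, pixels), "world_from_camera" (4x4, takes a point from camera to world coordinates). Camera axes: x right, y down, z forward; pixel columns grow to the right and rows downward; lengths in mm; the calibration is good to about 2 mm. A picture is of the moment at which its call begins. There is no depth.
- env.job_done(): hands the job in; it is judged then, once.
The state is a dict: "time_s": time; "joint_positions": joint angles; "dq": joint speeds; "joint_torque": joint torques, N m; "position": TCP position; "orientation": TCP orientation; "contact_force": force on the tool from outside, world axes, zero at the start; "torque": the same for the moment, N m; "gripper_width": finger opening in mm; "finger_force": force on a finger pad.
Only numpy, scipy, OpenCV 4.12 (cv2) and the standard library are available. Lean on these libraries where they do the work, as an engineer would, in place of code of your own. Each camera call takes 0.05 s, during which the arm holds its last target. There are 200 camera calls.

### The job

Load the polished aluminium adapter sleeve on the round steel platen of the green hand press: lower it upright over the central shaft with the notch in its flange over the red anti-rotation pin, until the flange lies flush on the platen. Keep hold of it until it is fully down, then let go and leave it seated there.

Things in the scene. Friction and masses are not known exactly. Their poses are not given: they have to be found in the camera images.
- adapter_mid (a point): Centre of the loose polished aluminium sleeve: upright open tube, 46 mm outer, 34 mm inner diameter, 60 mm tall, with a round flange (92 mm diameter, 8 mm thick) at its foot, standing flange down, about 0.22 kg. Point on the axis, 30 mm above the underside; z up, x towards the flange's one notch. The brass sleeve of the same shape has no notch and, like the other loose things, is not needed.
- adapter_notch (a point): Middle of the notch in the aluminium sleeve's flange: 36 mm from the sleeve's axis along its x, 4 mm above the flange's underside. The notch is open to the rim and widens outwards: about 12 mm wide beside the tube, 25 mm wide at this point.
- shaft_foot (a point): Foot of the fixed dark steel shaft, on its axis, on the top face of the platen (steel disc, 124 mm diameter, top 48 mm above the shelf). The shaft stands 50 mm high: 28 mm diameter for 18 mm, then a cone narrowing to 10 mm. z up, x from shaft to pin. The press's green column and head, 0.29 m tall with a lever above, stand on this frame's +y side, from 150 mm away.
- pin_top (a point): Top of the red anti-rotation pin on the platen: 36 mm from the shaft's axis along the platen's x, standing 10 mm above the platen, 10 mm diameter, tapering to 6 mm at its top.

How it is judged (in metres and radians):
On the way:
1. the sleeve, still held, is down over the shaft and the pin, within 10 mm of the platen (contact force between the fingers and adapter above 0.5 N and z of adapter_mid in the frame of shaft_foot below 0.04 m and horizontal distance between adapter_mid and shaft_foot below 0.015 m).
At the end, for the whole second after the job is handed in: The aluminium sleeve rests upright (within about 6 degrees) and still on the platen, its axis within 10 mm of the shaft's, its notch within 15 mm of the pin, and its flange within 4 mm of the platen (horizontal distance between adapter_mid and shaft_foot below 0.01 m and horizontal distance between adapter_notch and pin_top below 0.015 m and z of adapter_mid in the frame of shaft_foot between 0.025 and 0.034 m and angle between adapter_mid's own z axis and vertical below 0.1 rad and linear speed of adapter below 0.02 m/s); the robot touches nothing.
It also fails if it takes over 40 s, if anything falls off the work surface, if the arm or the gripper's body presses on something with over 40 N, if the wrist force passes 120 N, or if a joint passes its speed limit or range.

## Working session

There is one attempt and no reset: what is moved stays moved. The work goes in short steps, Python scripts to look and compute and a shell command to move; the robot and the scene stay as the last step left them, time stands still between calls to the robot, and variables do not carry over. Pictures are saved under pics/ and viewed, at most 10 in all, crops included, and the job is handed in when it is done.

```bash
ls; mkdir -p pics
python3 - <<'E'
from workcell import env
import cv2,numpy as np
o=env.get_obs();print({k:np.round(v,3).tolist() for k,v in o.items()})
for n in("scene","top"):
    d=env.get_image(n);cv2.imwrite(f"pics/{n}0.png",d["image"][:,:,::-1]);print(n,d["K"].tolist(),np.round(d["world_from_camera"],3).tolist())
E
```

```text
pics
{'time_s': 0.0, 'joint_positions': [1.13, 0.412, -0.013, 1.597, 0.006, 1.134, -0.082], 'dq': [-0.0, 0.0, 0.0, -0.001, -0.001, -0.001, 0.001], 'joint_torque': [-0.001, -60.063, 0.681, -29.94, 0.014, 0.011, 0.0], 'position': [227.379, -581.626, 230.442], 'orientation': [-3.086, -0.582, 0.001], 'contact_force': [0.232, 0.131, -0.935], 'torque': [-0.029, -0.006, -0.057], 'finger_force': 0.0, 'gripper_width': 85.501}
scene [[437.360782647206, 0.0, 252.95323821176058], [0.0, 437.360782647206, 190.71389093637066], [0.0, 0.0, 1.0]] [[0.664, 0.599, -0.448, 922.937], [0.748, -0.522, 0.41, -437.024], [0.012, -0.607, -0.795, 729.004], [0.0, 0.0, 0.0, 1.0]]
top [[466.9064503626135, 0.0, 263.9636177254752], [0.0, 466.9064503626135, 192.5577977222749], [0.0, 0.0, 1.0]] [[-0.016, -0.982, 0.189, 363.029], [-0.999, 0.022, 0.029, -107.035], [-0.032, -0.189, -0.981, 977.569], [0.0, 0.0, 0.0, 1.0]]
```

View pics/scene0.png

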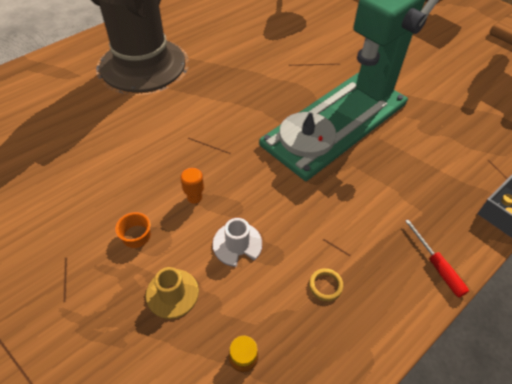

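View pics/top0.png

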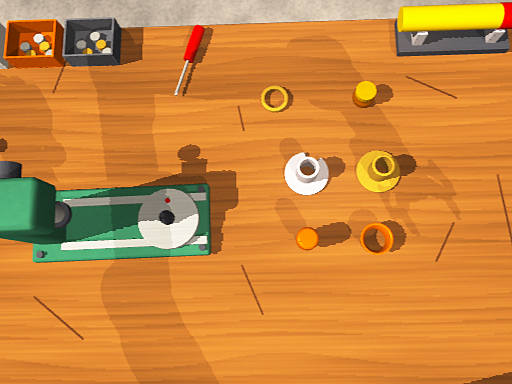

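Scene picture: aluminium sleeve at about (238,243) with its notch facing the viewer at about (240,262), platen at (307,132) with the red pin at (320,138). Top picture: sleeve at (307,173), platen at (168,218), pin at (167,200). I'll zoom in on these next.

Run:
```python
import cv2,numpy as np
s=cv2.imread("pics/scene0.png");t=cv2.imread("pics/top0.png")
f=lambda im,x,y,w,h:cv2.resize(im[y:y+h,x:x+w],None,fx=5,fy=5,interpolation=cv2.INTER_CUBIC)
a=np.hstack([f(s,200,205,76,60),f(t,270,140,76,60)])
b=np.hstack([f(s,270,100,76,60),f(t,130,185,76,60)])
cv2.imwrite("pics/z0.png",np.vstack([a,b]))
```

```text
(no output)
```

View pics/z0.png

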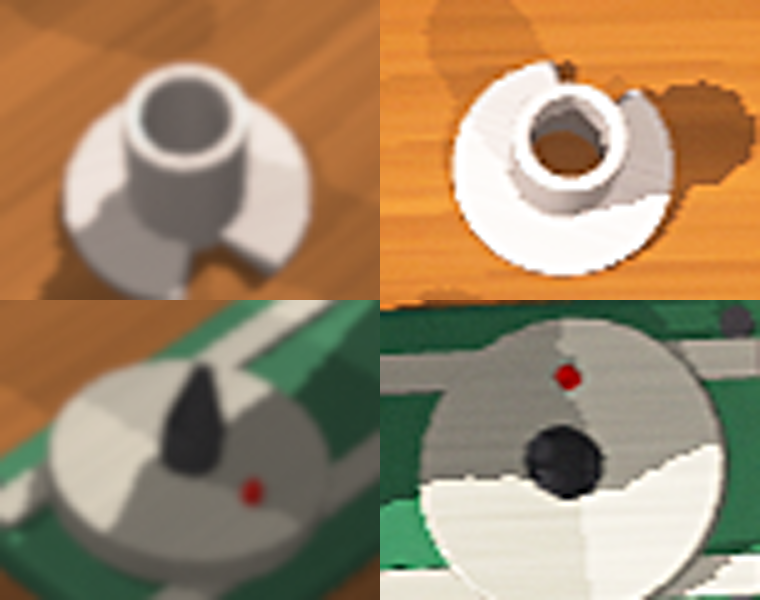

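Zoom: the notch's rim corners are at about top (305.2,153) and (320.4,159), and scene (237.4,264.6) and (254,259). The platen's edge and the pin are clear in both views.

```bash
cat > h.py <<'E'
import cv2,numpy as np
from scipy.optimize import least_squares
from workcell import env
def cast(d,p,z):
    p=np.atleast_2d(p).astype(float);W=d["world_from_camera"];K=d["K"]
    r=np.c_[p,np.ones(len(p))]@np.linalg.inv(K).T@W[:3,:3].T
    return W[:3,3]+r*((z-W[2,3])/r[:,2])[:,None]
def tri(d1,p1,d2,p2):
    A=[]
    for d,p in((d1,p1),(d2,p2)):
        P=d["K"]@np.linalg.inv(d["world_from_camera"])[:3]
        A+=[p[0]*P[2]-P[0],p[1]*P[2]-P[1]]
    A=np.array(A);A/=np.linalg.norm(A[:,:3],axis=1)[:,None]
    x=np.linalg.lstsq(A[:,:3],-A[:,3],rcond=None);return x[0],np.sqrt(x[1])
def circ(q,r=None):
    f=(lambda c:np.hypot(*(q[:,:2]-c[:2]).T)-(c[2] if r is None else r))
    s=least_squares(f,[*q[:,:2].mean(0),r or 40],loss="soft_l1",f_scale=1);return s.x
def blob(m,p):
    n,l,st,c=cv2.connectedComponentsWithStats(m.astype(np.uint8))
    k=min((i for i in range(1,n) if st[i,4]>4),key=lambda i:np.hypot(*(c[i]-p)));return l==k,c[k],st[k,4]
def red(d,p):
    i=d["image"].astype(int);return blob((i[...,0]>90)&(i[...,1]<60)&(i[...,2]<60),p)
def pale(d,p):
    i=d["image"].astype(int);return blob((i.max(2)-i.min(2)<45)&(i.max(2)>60),p)
def hull(m):
    c=max(cv2.findContours(m.astype(np.uint8),cv2.RETR_EXTERNAL,cv2.CHAIN_APPROX_NONE)[0],key=len);return c[:,0],cv2.convexHull(c)[:,0]
E
python3 - <<'E'
from h import *
S,T=env.get_image("scene"),env.get_image("top")
_,ps,a=red(S,(320,138));_,pt,b=red(T,(167,200));print(ps,a,pt,b);print("pin",tri(S,ps,T,pt))
for n,d,p in(("T",T,(307,173)),("S",S,(238,243))):
    m,c,a=pale(d,p);C,H=hull(m);print(n,c,a)
    for z in(0,8): print(z,circ(cast(d,H,z)),circ(cast(d,H,z),46))
print("notch",cast(T,[(305.2,153),(320.4,159)],8),cast(S,[(237.4,264.6),(254,259)],8))
pl=[(214,279),(198.8,279),(167,248.6)]
P=np.array([(130+(x-380)/5,185+(y-300)/5) for x,y in((420,470),(450,380),(565,318),(640,335),(700,395),(724,460),(705,540),(430,525))])
Q=np.array([(270+x/5,100+(y-300)/5) for x,y in((48,440),(70,395),(150,360),(250,370),(310,420),(330,465),(75,510),(180,560))])
for z in(48,58): print(z,circ(cast(T,P,z)),circ(cast(S,Q,z)))
E
```

```text
[320.23529412 137.94117647] 17 [167.15789474 199.84210526] 19
pin (array([530.62880731, 116.05782252,  53.05153361]), array([0.48897673]))
T [305.69662058 174.29032258] 1302
0 [ 592.3819529  -169.43303131   46.6297544 ] [ 591.99083821 -169.43492965   46.        ]
8 [ 590.50430346 -168.9223515    46.24774052] [ 590.37172385 -168.92016359   46.        ]
S [236.29591214 241.96644295] 1639
0 [ 586.49341438 -168.33444905   47.97579163] [ 586.62848673 -167.67076443   46.        ]
8 [ 590.1742778  -171.27514743   47.45694549] [ 590.64931854 -171.02530504   46.        ]
notch [[ 634.61158743 -168.53088181    8.        ]
 [ 620.53170249 -200.48955159    8.        ]] [[ 625.68028166 -199.65997093    8.        ]
 [ 637.14673983 -169.03744291    8.        ]]
48 [492.89627326 114.553233    61.67333956] [494.76475244 114.48005489  61.98764958]
58 [491.49906547 112.17163775  61.00879535] [501.05140915 106.38071909  61.07737262]
```

```bash
cat > go.py <<'E'
import sys,numpy as np
from h import *
from scipy.spatial.transform import Rotation as R
o=env.get_obs();Rm=R.from_rotvec(o["orientation"]).as_matrix()
t=np.array([float(v) for v in sys.argv[1:4]])
print("pos",np.round(o["position"],1),"yaw",np.degrees(np.arctan2(Rm[1,0],Rm[0,0])).round(2),"tilt",np.round(Rm[:2,2],4),"rows",np.round((t-o["position"])@Rm/150,3),"t",o["time_s"],"w",o["gripper_width"],"F",np.round(o["contact_force"],1),o["finger_force"],"q",np.round(o["joint_positions"],2))
E
for i in 1 2; do :; done
python3 -m inch '[[0.8,-0.42,0,0,1],[0.8,-0.42,0,0,1],[0.8,-0.42,0,0,1]]'
python3 -m inch '[[0.8,-0.42,0,0,1],[0.8,-0.42,0,0,1],[0.8,-0.42,0,0,1]]'
python3 go.py 590.5 -169.5 20
```

```text
time_s: 0.5
position: [318.6, -477.0, 231.1]
orientation: [-3.086, -0.585, -0.001]
contact_force: [0.8, -0.1, 0.3]
gripper_width: 85.4
finger_force: 0.0
time_s: 0.8
position: [407.5, -374.1, 231.4]
orientation: [-3.086, -0.586, -0.001]
contact_force: [0.1, -0.9, -0.0]
gripper_width: 85.4
finger_force: 0.0
pos [ 407.5 -374.1  231.4] yaw 21.52 tilt [0.0008 0.0008] rows [ 1.634 -0.821  1.411] t 0.8 w 85.39172649150017 F [ 0.1 -0.9 -0. ] 0.0 q [ 0.76  0.29 -0.13  1.77  0.04  1.08 -0.58]
```

```bash
python3 -m inch '[[0.8,-0.42,0,0,1],[0.8,-0.42,0,0,1],[0.8,-0.42,0,0,1],[0.8,-0.42,0,0,1]]' >/dev/null
python3 -m inch '[[0.8,-0.4,0,0,1],[0.8,-0.4,0,0,1],[0.8,-0.4,0,0,1],[0.8,-0.4,0,0,1],[0.8,-0.4,0,0,1]]' >/dev/null
python3 go.py 590.5 -169.5 20
python3 - <<'E'
from h import *
d=env.get_image("scene");t=env.get_image("top")
cv2.imwrite("pics/s1.png",np.hstack([cv2.resize(x["image"][b:b+150,a:a+200,::-1],None,fx=2,fy=2) for x,a,b in((d,140,120),(t,210,90))]))
E
```

```text
pos [ 583.8 -175.3  230.8] yaw 21.44 tilt [-0.0011 -0.0002] rows [ 0.057 -0.019  1.405] t 1.7 w 85.4428857651807 F [ 0.1 -0.6  0.4] 0.0 q [ 0.38  0.4  -0.23  1.62  0.1   1.13 -1.07]
```

View pics/s1.png

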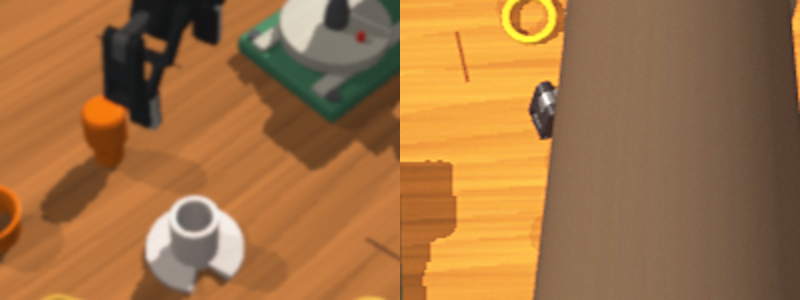

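The scene crop shows the open fingers above the untouched sleeve (full-image position about 238,243). The arm hides it from the top camera. Next: align and descend.

```bash
python3 -m inch '[[0.057,-0.019,0.3,0,1],[0.057,-0.019,0.6,0,1],[0.057,-0.019,0.9,0,1],[0.057,-0.019,0.9,0,1],[0.057,-0.019,0.9,0,1]]' 40 >/dev/null
python3 go.py 590.5 -169.5 20
```

```text
pos [ 590.3 -170.9   96.8] yaw 21.26 tilt [-0.0012 -0.0002] rows [ 0.005 -0.008  0.512] t 2.3 w 85.69846215964647 F [ 0.9 -0.4  0.8] 0.0 q [ 0.36  0.54 -0.21  1.74  0.14  0.87 -1.12]
```

```bash
python3 -m inch '[[0,-0.005,0.2,0,1],[0,-0.005,0.4,0,1],[0,-0.005,0.51,0,1],[0,-0.005,0.51,0,1],[0,-0.005,0.51,0,1]]' 40 
python3 -m inch '[[0,0,0,0,0],[0,0,0,0,0],[0,0,0,0,0],[0,0,0,0,0],[0,0,0,0,0],[0,0,0,0,0],[0,0,0,0,0],[0,0,0,0,0]]' 40
python3 go.py 590.5 -169.5 20
```

```text
time_s: 2.8
position: [591.8, -169.4, 21.6]
orientation: [3.086, 0.581, 0.003]
contact_force: [0.1, 0.9, 0.6]
gripper_width: 85.8
finger_force: 0.0
time_s: 3.6
position: [591.4, -169.1, 21.2]
orientation: [3.086, 0.582, 0.002]
contact_force: [-1.7, -0.6, 7.2]
gripper_width: 45.8
finger_force: 40.3
pos [ 591.4 -169.1   21.2] yaw 21.37 tilt [ 0.0017 -0.0006] rows [-0.006  0.     0.008] t 3.6 w 45.81653715006871 F [-1.7 -0.6  7.2] 40.30402785167098 q [ 0.34  0.64 -0.19  1.78  0.18  0.73 -1.15]
```

```bash
python3 -m inch '[[0,0,-0.2,0,0],[0,0,-0.5,0,0],[0,0,-0.8,0,0],[0,0,-1,0,0],[0,0,-1,0,0],[0,0,-1,0,0]]' 50
python3 go.py 493.8 114.5 190
```

```text
time_s: 4.2
position: [590.6, -168.9, 170.4]
orientation: [3.087, 0.582, 0.001]
contact_force: [-0.1, -0.5, -2.3]
gripper_width: 45.3
finger_force: 51.7
pos [ 590.6 -168.9  170.4] yaw 21.36 tilt [ 0.001  -0.0005] rows [ 0.087 -1.995 -0.133] t 4.2 w 45.250086186454276 F [-0.1 -0.5 -2.3] 51.70451246201992 q [ 0.37  0.46 -0.23  1.68  0.12  1.01 -1.1 ]
```

```bash
python3 -m inch '[[0.01,-0.3,0,-0.02,0],[0.03,-0.6,0,-0.04,0],[0.04,-0.9,0,-0.065,0],[0.04,-1,0,-0.065,0],[0.04,-1,0,-0.065,0],[0.04,-1,0,-0.065,0],[0.04,-1,0,-0.065,0]]'
python3 go.py 493.8 114.5 170
python3 - <<'E'
from h import *
d=env.get_image("scene");t=env.get_image("top")
cv2.imwrite("pics/s2.png",np.hstack([cv2.resize(x["image"][b:b+240,a:a+200,::-1],None,fx=2,fy=2) for x,a,b in((d,170,40),(t,140,90))]))
E
```

```text
time_s: 4.9
position: [541.6, -28.8, 169.0]
orientation: [2.907, 1.192, -0.002]
contact_force: [0.6, 0.1, -2.2]
gripper_width: 45.5
finger_force: 52.0
pos [541.6 -28.8 169. ] yaw 44.59 tilt [-0.0011 -0.0007] rows [ 0.444 -0.904 -0.007] t 4.9 w 45.47253682938149 F [ 0.6  0.1 -2.2] 51.954049821943045 q [ 0.26  0.36 -0.37  1.85  0.16  0.96 -0.97]
```

View pics/s2.png

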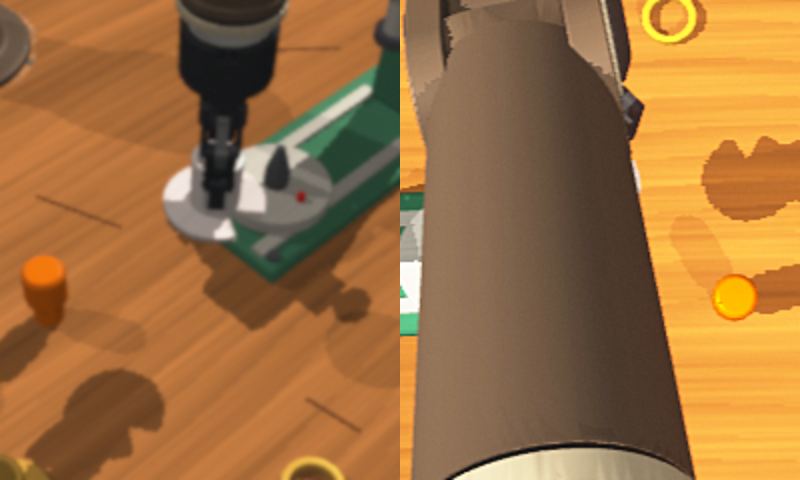

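The scene crop shows the sleeve held upright with the flange left of the platen (crop ~210,200, or full-image 275,140). Next I move over the shaft and measure before lowering.

```bash
python3 -m inch '[[0.15,-0.3,0,0,0],[0.3,-0.6,0,0,0],[0.44,-0.9,0,0,0],[0.444,-0.904,0,0,0],[0.444,-0.904,0,0,0],[0.444,-0.904,0,0,0]]'
python3 go.py 493.8 114.5 170
python3 - <<'E'
from h import *
d=env.get_image("scene");t=env.get_image("top")
cv2.imwrite("pics/s3.png",np.hstack([cv2.resize(x["image"][b:b+h,a:a+w,::-1],(400,480)) for x,a,b,w,h in((d,260,50,100,120),(t,90,130,200,240))]))
E
```

```text
time_s: 5.6
position: [494.0, 114.5, 169.6]
orientation: [2.906, 1.193, -0.001]
contact_force: [-0.5, -1.4, -1.6]
gripper_width: 45.3
finger_force: 52.2
pos [494.  114.5 169.6] yaw 44.64 tilt [-0.     -0.0008] rows [-0.001 -0.001 -0.002] t 5.6 w 45.31688413635365 F [-0.5 -1.4 -1.6] 52.17376224696636 q [ 0.04  0.31 -0.44  1.93  0.16  0.93 -1.27]
```

View pics/s3.png

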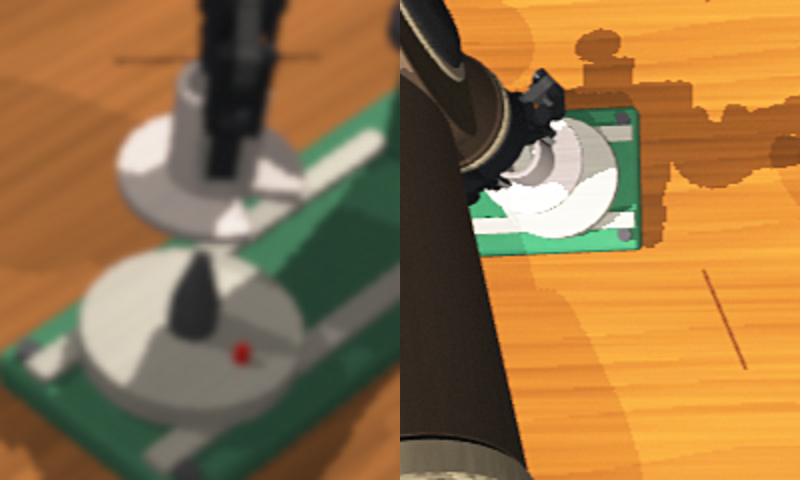

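The left crop shows the flange above the platen, tilting no more than the camera explains. The notch, expected near crop (265,205), is not clear, so I zoom in and fit the flange edge.

Run:
```python
from h import *
d=env.get_image("scene");t=env.get_image("top")
cv2.imwrite("pics/s4.png",np.hstack([cv2.resize(x["image"][b:b+h,a:a+w,::-1],(400,400),interpolation=cv2.INTER_CUBIC) for x,a,b,w,h in((d,285,75,55,55),(t,135,180,70,70))]))
W=d["world_from_camera"]
def proj(d,p):
    q=d["K"]@np.linalg.inv(d["world_from_camera"])[:3]@np.append(p,1);return (q[:2]/q[2]).round(1)
a=np.radians(2.3)
for n,p in(("centre",(494,114.5,156.4)),("notch36",(494+36*np.cos(a),114.5+36*np.sin(a),156.4)),("rimL",(494+45*np.cos(a+.384),114.5+45*np.sin(a+.384),156.4)),("rimR",(494+45*np.cos(a-.384),114.5+45*np.sin(a-.384),156.4))):
    s=proj(d,np.array(p));print(n,s,"in s4",(s-[285,75])*400/55)
```

```text
centre [313.4  91.9] in s4 [206.54545455 122.90909091]
notch36 [327.2 100.7] in s4 [306.90909091 186.90909091]
rimL [335.   98.2] in s4 [363.63636364 168.72727273]
rimR [323.8 106.1] in s4 [282.18181818 226.18181818]
```

View pics/s4.png

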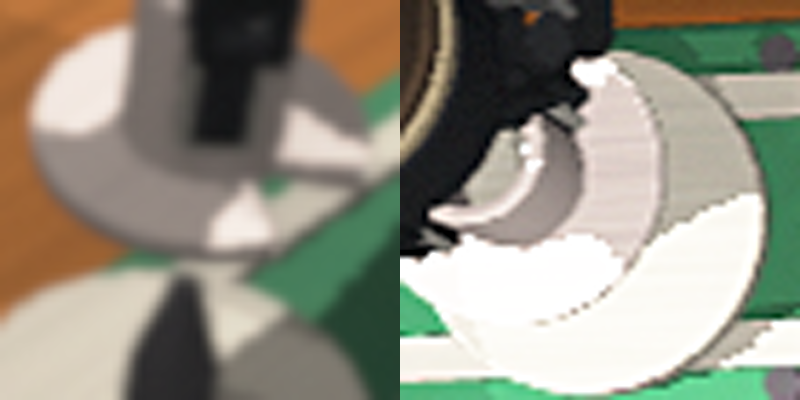

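Zoom: the notch shows between the bright patches, with rim corners at about zoom (372,170) and (272,238) against predicted (364,169) and (282,226). The angle is right to a few degrees; now I check the centre with circle fits.

Run:
```python
from h import *
d=env.get_image("scene");t=env.get_image("top")
P=np.array([(658,120),(662,160),(655,200),(643,240),(620,278),(590,305),(545,322),(625,70)],float)
P=np.c_[135+(P[:,0]-400)*70/400,180+P[:,1]*70/400]
Q=np.array([(30,100),(33,130),(50,172),(80,205),(120,30),(70,52),(42,80)],float)*55/400+[285,75]
q=np.array([(372,170),(272,238)])*55/400+[285,75]
for z in (154.4,156.4): print(z,circ(cast(t,P,z)),circ(cast(t,P,z),46),circ(cast(d,Q,z),46))
c=cast(d,q,156.4);print(c,np.degrees(np.arctan2(c[:,1]-114.5,c[:,0]-494)))
```

```text
154.4 [493.77307689 116.09637824  49.4237911 ] [492.46571104 112.15889442  46.        ] [492.41183538 112.76721005  46.        ]
156.4 [493.45569897 115.55499385  49.30439706] [492.20106908 111.74798473  46.        ] [494.06488564 110.96311613  46.        ]
[[536.89229906 134.42975622 156.4       ]
 [537.67905635  93.86219821 156.4       ]] [ 24.92177174 -25.29014209]
```

```bash
python3 -m inch '[[0.01,0,0.1,0,0],[0.01,0,0.2,0,0],[0.01,0,0.3,0,0],[0.01,0,0.4,0,0],[0.01,0,0.45,0,0],[0.01,0,0.5,0,0],[0.01,0,0.5,0,0]]'
python3 -m inch '[[0,0,0.02,0,0],[0,0,0.04,0,0],[0,0,0.06,0,0],[0,0,0.06,0,0],[0,0,0.06,0,0]]'
python3 go.py 494.9 115.6 69.2
```

```text
time_s: 6.6
position: [494.1, 117.0, 94.2]
orientation: [-2.905, -1.196, 0.002]
contact_force: [-0.7, -0.2, -1.8]
gripper_width: 45.6
finger_force: 52.2
time_s: 7.1
position: [494.5, 117.2, 85.8]
orientation: [2.905, 1.196, 0.0]
contact_force: [0.8, 0.1, -2.5]
gripper_width: 45.4
finger_force: 52.2
pos [494.5 117.2  85.8] yaw 44.76 tilt [ 0.     -0.0001] rows [-0.006  0.01   0.111] t 7.1 w 45.41642237077872 F [ 0.8  0.1 -2.5] 52.184833120554686 q [-0.01  0.43 -0.4   2.    0.24  0.76 -1.34]
```

```bash
python3 -m inch '[[-0.003,0.008,0,0,0],[-0.003,0.008,0.02,0,0],[-0.003,0.008,0.035,0,0],[-0.003,0.008,0.05,0,0],[-0.003,0.008,0.05,0,0]]'
python3 -m inch '[[0,0,0.02,0,0],[0,0,0.035,0,0],[0,0,0.05,0,0],[0,0,0.05,0,0]]'
python3 go.py 494.9 115.6 69.2
```

```text
time_s: 7.6
position: [494.7, 116.0, 77.8]
orientation: [-2.905, -1.196, 0.001]
contact_force: [0.0, 0.4, -2.1]
gripper_width: 45.2
finger_force: 52.2
time_s: 8.0
position: [494.7, 116.0, 70.4]
orientation: [-2.905, -1.196, 0.001]
contact_force: [0.3, -0.3, -1.9]
gripper_width: 45.7
finger_force: 52.2
pos [494.7 116.   70.4] yaw 44.76 tilt [-0.0006 -0.0001] rows [-0.001  0.003  0.008] t 8.0 w 45.7410711891839 F [ 0.3 -0.3 -1.9] 52.18379493802786 q [-0.01  0.46 -0.39  2.01  0.26  0.72 -1.35]
```

No contact yet and about 1–2 mm to go. I continue gently, watching the force.

```bash
python3 -m inch '[[0,0,0.006,0,0],[0,0,0.012,0,0],[0,0,0.012,0,0]]'
python3 -m inch '[[0,0,0.006,0,0],[0,0,0.006,0,0]]'
python3 - <<'E'
from h import *
d=env.get_image("scene");t=env.get_image("top")
cv2.imwrite("pics/s5.png",np.hstack([cv2.resize(x["image"][b:b+h,a:a+w,::-1],(400,400),interpolation=cv2.INTER_CUBIC) for x,a,b,w,h in((d,270,85,80,80),(t,125,175,85,85))]))
E
```

```text
time_s: 8.3
position: [495.0, 116.1, 69.2]
orientation: [2.905, 1.196, 0.0]
contact_force: [-0.6, -0.7, 2.1]
gripper_width: 45.4
finger_force: 52.4
time_s: 8.5
position: [495.0, 116.1, 69.2]
orientation: [2.904, 1.196, 0.0]
contact_force: [-4.0, -1.5, 13.2]
gripper_width: 45.3
finger_force: 53.4
```

View pics/s5.png

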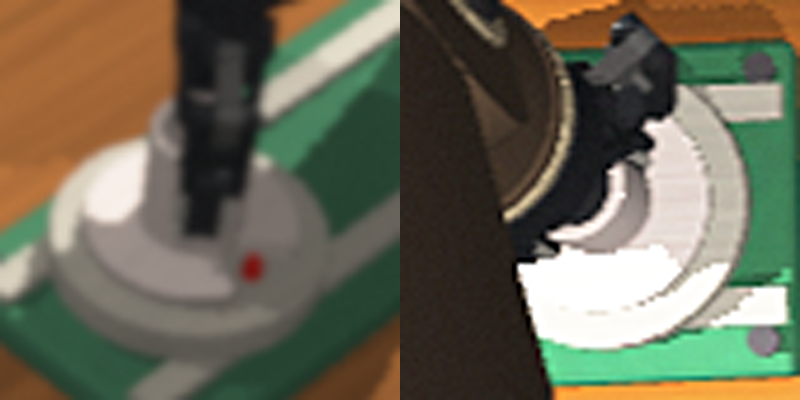

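The pin (crop ~252,267) sits in the notch, and the flange lies flat and concentric on the platen. TCP z is 69.2, exactly as expected, with 13 N of seating force. Now I release and retreat.

```bash
python3 -m inch '[[0,0,-0.005,0,0.3],[0,0,-0.005,0,0.6],[0,0,-0.005,0,1],[0,0,-0.005,0,1],[0,0,-0.005,0,1],[0,0,-0.005,0,1]]'
python3 -m inch '[[0,0,-0.1,0,1],[0,0,-0.3,0,1],[0,0,-0.6,0,1],[0,0,-0.9,0,1],[0,0,-0.9,0,1],[0,0,-0.9,0,1]]'
python3 -m inch '[[0,0.3,0,0,1],[0,0.6,0,0,1],[0,0.9,0,0,1],[0,0.9,0,0,1],[0,0.9,0,0,1]]'
python3 - <<'E'
from h import *
d=env.get_image("scene");t=env.get_image("top")
cv2.imwrite("pics/s6.png",np.hstack([cv2.resize(x["image"][b:b+h,a:a+w,::-1],(400,400),interpolation=cv2.INTER_CUBIC) for x,a,b,w,h in((d,270,85,80,80),(t,125,175,85,85))]))
E
```

```text
time_s: 9.2
position: [495.0, 116.1, 68.8]
orientation: [-2.905, -1.196, 0.0]
contact_force: [-0.4, 0.4, -0.1]
gripper_width: 85.6
finger_force: 0.0
time_s: 9.8
position: [495.5, 116.1, 204.9]
orientation: [2.904, 1.195, 0.004]
contact_force: [-0.6, -0.4, -0.2]
gripper_width: 85.1
finger_force: 0.0
time_s: 10.3
position: [589.3, 19.3, 201.6]
orientation: [-2.905, -1.193, 0.005]
contact_force: [0.2, 0.3, 0.4]
gripper_width: 85.4
finger_force: 0.0
```

View pics/s6.png

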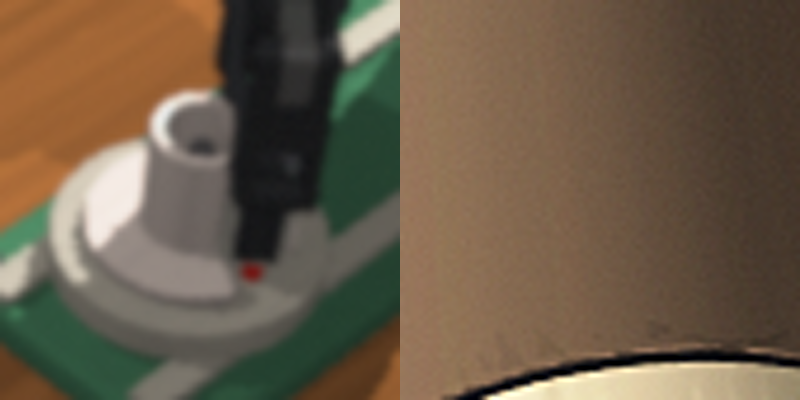

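The sleeve (crop ~190,220) sits flush on the platen with the shaft tip inside the bore and the pin (252,272) in the notch. The gripper is clear, at z about 200.

```bash
python3 -c "
from workcell import env
print(env.job_done())"
```

```text
the job is handed in; nothing more can be done
None
```

The aluminium sleeve is seated flush on the platen over the shaft, with its notch on the red pin; it was released only once fully down, the gripper is clear, and I handed the job in at about 10 s (no verdict was returned).

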